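# Press a freshly bonded chip on the sprung press and hold it at the stop

## Task

The chip just glued to the sample puck must be pressed while it sets: put the puck, chip up, in the middle of the steel table of the sprung press, lay the orange spacer disc centred on it and let go of it, then set the knobbed cap centred on top. Press the cap straight down until the table is fully home on its hard stop, without ramming it (stay well under 40 N), and finish like that: the program ends with the gripper still holding the cap down, the fingers not on the table. Leave everything else on the desk where it is.

Things in the scene. Friction and masses are not known exactly. Their poses are not given: they have to be found in the camera images.
- press: the fixed press stand: aluminium foot 96x96x10 mm on the desk, grey round housing 52 mm across up to 40 mm and a black rubber stop ring up to 44 mm, above it the sprung steel table. Origin: centre of the foot's underside, on the stem's vertical axis; z up. It stands somewhere else and turned in each start
- table_top (a point): centre of the top face of the sprung steel table, a flat disc 60 mm across and 6 mm thick with no rim, with a dark ring line 29 mm across marking the middle; 65 mm above the desk when up; moves down with the table; its z points up
- press_table (a joint): how far the table is pressed down, m: 0 up, 0.015 on the hard stop. The spring needs about 4 N to start it and about 11 N to reach the stop (450 N/m between); it comes back up when let go. The stack's own weight does not move it
- puck: sample puck: aluminium disc 25 mm across, 10 mm high, with a small dark chip on top (to 11 mm), about 45 g. Lies chip up on the desk. Origin: centre of the underside, z up
- spacer: orange plastic spacer disc, 30 mm across, 8 mm thick, 20 g, lying on the desk. Origin: centre of the underside, z up
- cap: press cap: aluminium flange 34 mm across and 8 mm thick, with a black round knob 20 mm across standing on its middle from 8 to 34 mm height; 120 g. Stands on its flange on the desk, knob up. Origin: centre of the flange's underside, z up. Puck, spacer and cap lie at three places that are swapped from start to start
- wafer_box: bystander: round flat white wafer container, 66 mm across, 18 high
- dropper_bottle: bystander: brown dropper bottle, 33 mm across, 94 high, standing
- torch: bystander: small black torch with a blue tail, 98 mm long, 24 thick, lying
- slide_box: bystander: beige slide box, 69x98x31 mm, shut
- vial_1: bystander: vial with black cap, 26 mm across, 53 high
- vial_4: bystander: vial with red cap, 26 mm across, 53 high

How it is judged (in metres and radians):
On the way, in this order (a step that is already met when the one before it is completed fails the run):
1. the puck lies centred on the press table, chip up, let go (horizontal distance between puck and table_top below 0.006 m and z of puck in the frame of table_top between -0.003 and 0.004 m and angle between puck's own z axis and vertical below 0.12 rad and contact force between the fingers and puck below 0.3 N), for 0.2 s.
2. the spacer lies centred on the puck, let go (horizontal distance between puck and table_top below 0.006 m and z of puck in the frame of table_top between -0.003 and 0.004 m and angle between each of puck, spacer's own z axis and vertical below 0.12 rad and horizontal distance between spacer and puck below 0.006 m and z of spacer in the frame of puck between 0.007 and 0.014 m and contact force between the fingers and spacer below 0.3 N), for 0.2 s.
3. the cap stands centred on the spacer (horizontal distance between puck and table_top below 0.006 m and z of puck in the frame of table_top between -0.003 and 0.004 m and angle between each of puck, spacer, cap's own z axis and vertical below 0.12 rad and horizontal distance between spacer and puck below 0.006 m and z of spacer in the frame of puck between 0.007 and 0.014 m and horizontal distance between cap and spacer below 0.006 m and z of cap in the frame of spacer between 0.005 and 0.012 m), for 0.1 s.
At the end, for the whole second after the job is handed in: Puck on the middle of the table, spacer on the puck, cap on the spacer, each centred within 6 mm and level within 0.12 rad; the table pressed down at least 13.5 of its 15 mm and still, 8 to 40 N passing through the stack, the fingers on the cap and neither fingers nor arm on the press itself (all of step 3 and value of joint press_table above 0.0135 m and velocity of joint press_table between -0.01 and 0.01 m/s and contact force between press and puck between 8 and 40 N and contact force between cap and spacer above 8 N and contact force between the fingers and cap above 3 N and contact force between each of the arm, the fingers and press below 1 N); the arm keeps its last pose, push and grip.
It fails at once if the stack is rammed: more than 45 N between puck and table (contact force between press and puck above 45 N).
It fails at once if a bystander is pushed more than 30 mm (distance of any of wafer_box, dropper_bottle, torch, slide_box, vial_1, vial_4 from where it was at the start of the episode above 0.03 m).
It also fails if it takes over 59 s, if anything falls off the work surface, if the arm or the gripper's body presses on something with over 40 N, if the wrist force passes 120 N, or if a joint passes its speed limit or range.

## Robot

A 6-joint arm with a two-finger parallel gripper is mounted at the origin on a cart in front of the work surface, level with it; the furniture and walls round the work are solid. World frame = base frame: x ahead of the robot, y to its left, z up, the work surface at z = 0. Lengths are in m, angles in degrees, forces in N, time in s.
With the tool pointing down it reaches from about 0.25 to 0.775 m from the base axis. Payload 8.9 kg.
Tool frame: the origin (TCP) lies at the very end of the fingers, on their centre line; the grasp point (between the pads) lies 19 mm behind it; z points along the fingers, x is the direction in which the jaws open and shut, and the axes are right-handed (so a half turn about z gives the same grasp; the last joint's range is limited). The gripper opens to 85 mm and grips with 20 to 120 N. Pads are 22 mm wide; open, the fingers measure 114 mm over their backs; the gripper's body (76 mm by 85 mm) begins 54 mm behind the grasp point. The pads swing forward as they close: fully open they stand 13 mm farther back than shut.
Start: joints at [59.628, 16.656, -8.789, 64.555, 0, 82.019], TCP at [0.2, 0.485, 0.231] pointing down, gripper open.
Joint ranges: [-144.48, 144.48], [-52.06, 99.96], [-74.48, 78.29], [-112.23, 115.85], [-86.99, 84.42], [-180, 180]. Speed limits (degrees/s): [127.2, 127.2, 159.86, 180, 180, 180].

## Interface

Orientations are given as a 3x3 rotation matrix whose columns are the frame's x, y, z axes.
In Python, from station import arm, cams gives the robot as it stands. Calls block until the motion is done:
- arm.move_to(position, orientation): joint-space move of the TCP to a pose.
- arm.servo_line(position, velocity=0.15, ori=None, stop_force=None): straight line of the TCP; ori=None keeps the orientation; velocity is the mean speed in m/s. With stop_force (N) it stops when the force on the tool has changed by that much, and returns True; else False.
- arm.move_j(angles): joint-space move.
- arm.move_gripper(opening, force=None): finger opening in m; force is the grip in N (None keeps the last); returns when the fingers have stopped.
- arm.wait(seconds).
- arm.solve_ik(position, orientation): joint angles nearest the present ones, or None.
- arm.observe(): the state.
- cams.snapshot(name): name is "side" or "top"; returns a dict with "pixels" (420x560x3 uint8, red, green, blue), "depth" (420x560 float32, m along the optical axis (not along the pixel's ray), 0 where there is no reading), "mtx" (3x3 intrinsics, pixels), "k1" (the pictures are not rectified: a ray, as slopes to the right and down, at radius r is drawn at 1 + k1 r^2 times it, then the intrinsics apply), "R" (3x3) and "t" (3): a world point X has camera coordinates R X + t. Camera axes: x right, y down, z forward; pixel columns grow to the right and rows downward; lengths in m; the calibration is good to about 2 mm. A picture is of the moment at which its call begins.
A pose or a line that the arm cannot do raises arm.IKError and nothing moves.
- arm.job_done(): hands the job in, once; it reports no verdict.
The state is a dict: "time": time; "qpos": joint angles; "qvel": joint speeds; "tau": joint torques, N m; "position": TCP position; "tool_rot": TCP orientation; "contact_force": force on the tool from outside, world axes, zero at the start; "wrist_torque": the same for the moment, N m; "opening": finger opening in m.
Only numpy, scipy, OpenCV 4.12 (cv2) and the standard library are available. Lean on these libraries where they do the work, as an engineer would, in place of code of your own. Each camera call takes 0.05 s, during which the arm holds its last target.

## Working session

There is one attempt and no reset: what is moved stays moved. The work goes in short steps, each a Python script; the robot and the scene stay as the last script left them, time stands still between calls to the robot, and variables do not carry over. Pictures are saved under pics/ and viewed, and the job is handed in when it is done.

```bash
ls; mkdir -p pics; python3 - <<'E'
from station import arm, cams
import cv2, numpy as np
for n in ("top","side"):
    s=cams.snapshot(n); cv2.imwrite(f"pics/{n}0.png",cv2.cvtColor(s["pixels"],cv2.COLOR_RGB2BGR))
    np.savez(f"pics/{n}0.npz",**{k:s[k] for k in s})
    print(n,s["mtx"],s["k1"],s["R"],s["t"],"cam pos",-np.array(s["R"]).T@s["t"])
print(arm.observe())
E
```

```text
pics
top [[400.68673906   0.         277.54742972]
 [  0.         400.68673906 208.2367709 ]
 [  0.           0.           1.        ]] -0.04029095593819221 [[ 1.26781866e-03 -9.99974709e-01 -6.99808257e-03]
 [-9.94550002e-01 -5.31306992e-04 -1.04259344e-01]
 [ 1.04252989e-01  7.09212498e-03 -9.94525523e-01]] [0.11527235 0.58142815 0.84989754] cam pos [0.48950886 0.10955077 0.90667079]
side [[403.65719766   0.         274.63905858]
 [  0.         403.65719766 210.09859884]
 [  0.           0.           1.        ]] -0.099610683263653 [[ 0.99907511  0.04230353  0.00770349]
 [ 0.02895507 -0.52943136 -0.8478585 ]
 [-0.03178894  0.84729738 -0.53016659]] [-0.57938977  0.11855311  0.80972935] cam pos [ 0.60116162 -0.59880559  0.53427103]
{'time': 0.1, 'qpos': array([ 5.96305492e+01,  1.66850414e+01, -8.82560843e+00,  6.45549743e+01,
       -1.62310772e-03,  8.20170333e+01]), 'qvel': array([-0.01866862, -0.03137298,  0.01437134,  0.02839959,  0.0943119 ,
       -0.0197171 ]), 'tau': array([ 1.70371601e-03, -5.37977636e+01,  3.31918395e+01,  9.29335307e-03,
       -2.71295439e-04, -2.05353030e-05]), 'position': array([0.1997703 , 0.48509101, 0.23080311]), 'tool_rot': array([[ 3.80851937e-01,  9.24635871e-01, -5.54621429e-04],
       [ 9.24635337e-01, -3.80852319e-01, -1.00251773e-03],
       [-1.13819271e-03, -1.31011753e-04, -9.99999344e-01]]), 'contact_force': array([-0.08575301,  0.05022945, -0.64479252]), 'wrist_torque': array([-0.06123316,  0.02502823, -0.02671131]), 'opening': 0.08551638432859206}
```

View pics/top0.png

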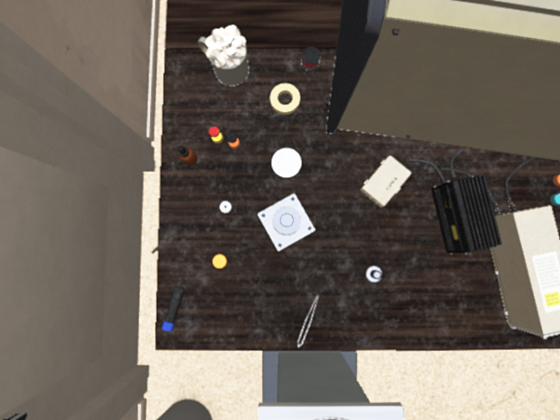

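View pics/side0.png

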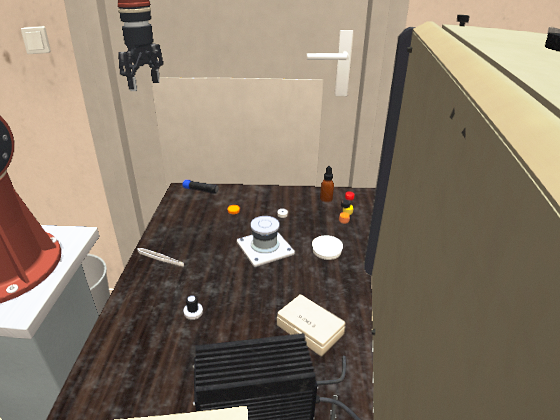

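The top view shows the puck at about (225,207), the spacer at (219,261), the cap at (374,274) and the press table at (287,221). In the side view the cap is at (193,308), the press at (265,228), the spacer at (233,210) and the puck at (283,213). Next I'll measure these.

```bash
cat > h.py <<'E'
import cv2, numpy as np
def load(p): 
    d=np.load(p); return {k:d[k] for k in d.files}
def ray(s,uv):
    p=cv2.undistortPoints(np.array([[uv]],float),np.array(s["mtx"]),np.array([float(s["k1"]),0,0,0]))[0,0]
    R=np.array(s["R"]); return -R.T@s["t"], R.T@np.array([p[0],p[1],1.])
def onplane(s,uv,z):
    c,d=ray(s,uv); return c+d*(z-c[2])/d[2]
def proj(s,X):
    rv=cv2.Rodrigues(np.array(s["R"]))[0]
    return cv2.projectPoints(np.array([X],float),rv,np.array(s["t"],float),np.array(s["mtx"]),np.array([float(s["k1"]),0,0,0]))[0][0,0]
def two(s1,a,s2,b):
    c1,d1=ray(s1,a);c2,d2=ray(s2,b)
    A=np.stack([d1,-d2],1);t=np.linalg.lstsq(A,c2-c1,rcond=None)[0]
    p,q=c1+d1*t[0],c2+d2*t[1]; return (p+q)/2,np.linalg.norm(p-q)
def blob(mask,uv,w=30):
    u,v=map(int,uv);m=np.zeros(mask.shape,np.uint8);m[v-w:v+w,u-w:u+w]=mask[v-w:v+w,u-w:u+w]
    n,l,st,c=cv2.connectedComponentsWithStats(m)
    i=min(range(1,n),key=lambda i:np.hypot(*(c[i]-uv))-0.05*st[i,4]); 
    cn=max(cv2.findContours((l==i).astype(np.uint8),cv2.RETR_EXTERNAL,cv2.CHAIN_APPROX_NONE)[0],key=cv2.contourArea)
    h=cv2.convexHull(cn); return cv2.fitEllipse(h), st[i]
E
python3 - <<'E'
from h import *
T=load("pics/top0.npz");S=load("pics/side0.npz")
# enlarged crops
def crop(s,c,w,f,n):
    u,v=c;im=cv2.cvtColor(s["pixels"],cv2.COLOR_RGB2BGR)[v-w:v+w,u-w:u+w]
    return cv2.resize(im,(f,f),interpolation=cv2.INTER_NEAREST)
r1=np.hstack([crop(T,c,w,260,0) for c,w in (((225,207),14),((219,261),14),((287,221),36))])
r2=np.hstack([crop(T,(374,274),16,260,0),crop(S,(265,232),32,260,0),crop(S,(193,308),18,260,0)])
cv2.imwrite("pics/crops.png",np.vstack([r1,r2]))
g=cv2.cvtColor(T["pixels"],cv2.COLOR_RGB2HSV)
white=((g[...,2]>150)&(g[...,1]<60)).astype(np.uint8); orange=((g[...,0]<25)&(g[...,1]>120)&(g[...,2]>150)).astype(np.uint8)
for n,m,uv,z in (("puck",white,(225,207),.010),("spacer",orange,(219,261),.008),("capflange",white,(374,274),.008)):
    e,st=blob(m,uv,20); c=e[0]; print(n,e,st,onplane(T,c,z), "depth",T["depth"][int(round(c[1])),int(round(c[0]))])
for name,s,uv in (("t",T,(287,221)),):
    print(onplane(s,uv,.065))
E
```

```text
puck ((225.08242797851562, 206.5352325439453), (11.450353622436523, 11.767773628234863), 20.222028732299805) [220 201  12  12 110] [0.58729849 0.23425075 0.01      ] depth 0.902079
spacer ((219.04981994628906, 260.8952941894531), (14.187503814697266, 14.400757789611816), 61.14788055419922) [212 254  15  15  65] [0.46556069 0.24627509 0.008     ] depth 0.891673
capflange ((373.428466796875, 273.5968017578125), (15.099373817443848, 15.925621032714844), 179.63278198242188) [366 266  16  16 159] [ 0.43786687 -0.09718359  0.008     ] depth 0.8606342
[0.55073683 0.09562152 0.065     ]
```

View pics/crops.png

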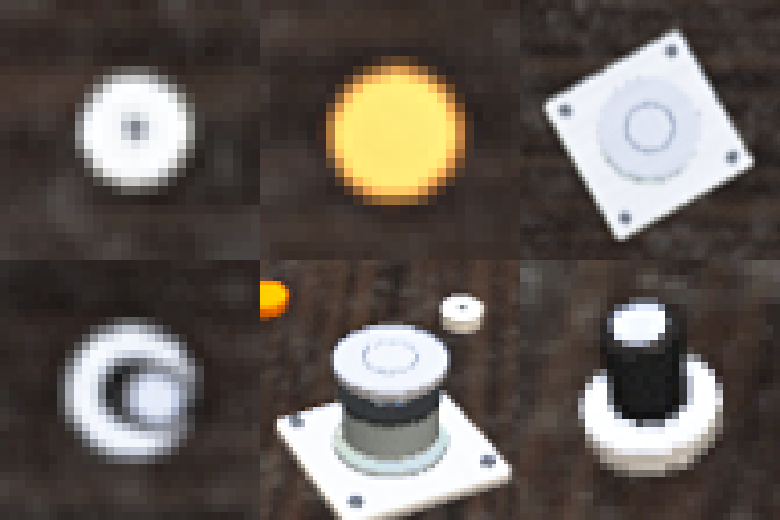

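The crops show clear round outlines, and the ring line on the table is visible in both views. I'll cross-check the positions using the foot, the ring and both cameras.

```bash
python3 - <<'E'
from h import *
T=load("pics/top0.npz");S=load("pics/side0.npz")
def hsv(s): return cv2.cvtColor(s["pixels"],cv2.COLOR_RGB2HSV)
gT,gS=hsv(T),hsv(S)
wh=lambda g:((g[...,2]>140)&(g[...,1]<70)).astype(np.uint8)
# foot
m=np.zeros((420,560),np.uint8);m[188:256,250:322]=wh(gT)[188:256,250:322]
cn=max(cv2.findContours(m,0,1)[0],key=cv2.contourArea)
P=np.array([onplane(T,p[0].astype(float),.010)[:2] for p in cn]).astype(np.float32)
r=cv2.minAreaRect(P); print("foot",r)
# table bluish in top view
def tab(s,u,v,w):
    p=s["pixels"].astype(int); d=p[...,2]-p[...,0]
    mm=((d>6)&(p[...,0]>150)).astype(np.uint8); return mm
p=T["pixels"].astype(int)
for (u,v) in ((287,221),(275,212),(262,228),(287,242)): print((u,v),p[v,u])
# ring via local minimum
gray=cv2.cvtColor(T["pixels"],cv2.COLOR_RGB2GRAY).astype(float)
def ring(s,c,z):
    gray=cv2.cvtColor(s["pixels"],cv2.COLOR_RGB2GRAY).astype(np.float32)
    bg=cv2.GaussianBlur(gray,(0,0),3); 
    # region: within r<20mm of c on plane z
    pts=[];w=[]
    u0,v0=map(int,proj(s,[*c,z]))
    for v in range(v0-14,v0+15):
        for u in range(u0-14,u0+15):
            X=onplane(s,(u,v),z)[:2]
            if np.hypot(*(X-c))<.021 and bg[v,u]-gray[v,u]>4: pts.append((u,v))
    h=cv2.fitEllipse(np.array(pts,np.float32)); return h,onplane(s,h[0],z),len(pts)
print(ring(T,np.array([.553,.096]),.065))
# side ring
h=ring(S,np.array([.553,.096]),.065);print(h)
print("two",two(T,ring(T,np.array([.553,.096]),.065)[0][0],S,h[0][0]))
# side: puck/spacer/cap 
orS=((gS[...,0]<25)&(gS[...,1]>150)&(gS[...,2]>150)).astype(np.uint8)
for n,X in (("puck",(.5873,.2343,.005)),("spacer",(.4656,.2463,.004)),("cap",(.4379,-.0972,.034)),("table",(.553,.096,.065))):
    uv=proj(S,X); print(n,uv)
    mk=orS if n=="spacer" else wh(gS)
    if n!="table":
        e,st=blob(mk,uv,14);print("   side blob",e[0],e[1],st,onplane(S,e[0],X[2]))
# knob top in top view
uv=proj(T,(.4379,-.0972,.034));print(uv)
crop=gT[266:284,364:386,2];print(crop)
E
```

```text
foot ((0.553364634513855, 0.09715653955936432), (0.09744269400835037, 0.09725026041269302), 29.461252212524414)
(287, 221) [226 231 244]
(275, 212) [226 231 242]
(262, 228) [56 47 42]
(287, 242) [238 241 247]
(((286.282958984375, 219.65145874023438), (13.325996398925781, 13.353813171386719), 65.9515609741211), array([0.55358158, 0.09712797, 0.065     ]), 76)
(((264.5179138183594, 223.34901428222656), (7.70513391494751, 13.359514236450195), 89.99475860595703), array([0.55417284, 0.09800562, 0.065     ]), 24)
two (array([0.55388553, 0.09717511, 0.06550701]), np.float64(0.000687794984598604))
puck [281.72161276 213.07331478]
   side blob (282.22393798828125, 212.56466674804688) (9.145566940307617, 10.560908317565918) [277 209  11   9  78] [0.5884656  0.23668985 0.005     ]
spacer [232.85881661 209.39167849]
   side blob (233.0510711669922, 208.78611755371094) (9.93819808959961, 12.364819526672363) [227 205  13   9  81] [0.46570778 0.24916158 0.004     ]
cap [190.82474174 298.58328311]
   side blob (191.0181884765625, 298.0993347167969) (5.956679821014404, 7.232107162475586) [188 296   7
[... 1084 characters left out ...]
6 234 246 248 242 199 117  53
   38  36  42  49]
 [ 44  55 112 198 249 253 247 210 139 102 120 169 208 218 199 152 111  66
   42  41  47  52]
 [ 49  50  73 140 220 251 253 248 230 200 162 140 153 162 155 140 121  75
   48  49  56  58]
 [ 52  49  53  83 157 234 252 252 253 249 237 226 217 204 186 146 102  67
   54  58  65  64]
 [ 52  51  52  60  95 163 221 244 253 253 253 252 245 221 185 123  75  58
   58  63  63  65]
 [ 51  52  55  59  66  89 133 178 208 214 220 218 193 151 118  77  53  53
   57  59  56  58]
 [ 48  52  56  57  59  59  67  87 103 108 117 112  93  69  60  51  48  49
   53  52  53  52]
 [ 52  56  57  57  57  56  56  57  58  61  62  57  50  44  48  48  49  49
   50  51  51  53]]
```

Both views and the foot agree to within 1–2 mm:

| Item | x (m) | y (m) |
|---|---|---|
| Table | 0.5537 | 0.0972 |
| Puck | 0.587 | 0.2345 |
| Spacer | 0.4655 | 0.2465 |
| Cap | 0.438 | -0.097 |

First I'll probe the desk between the spacer and the puck with the jaws at 27 mm, to find the real tip height.

```bash
cat >> h.py <<'E'
D=np.array([[0,1,0],[1,0,0],[0,0,-1.]])  # jaws along y
PT=np.array([.5537,.0972]); PK=np.array([.5873,.2345]); SP=np.array([.4656,.2465]); CP=np.array([.438,-.0971])
def st(arm,l=""):
    o=arm.observe(); print(l,"t",round(o["time"],2),"pos",o["position"].round(4),"F",o["contact_force"].round(2),"op",round(o["opening"],4))
E
python3 - <<'E'
from h import *
from station import arm
for n,p in (("pk",PK),("pt",PT),("cp",CP)): print(n,arm.solve_ik([*p,.1],D))
arm.move_to([.527,.24,.06],D); st(arm)
arm.move_gripper(.027,30); st(arm)
r=arm.servo_line([.527,.24,-.004],velocity=.03,stop_force=2.5); st(arm,r)
arm.servo_line([.527,.24,.04],velocity=.15); st(arm)
E
```

```text
pk [15.14643152 33.54655072 -2.65087547 53.8025738   0.         15.14643152]
pt [  2.50569779  26.65311846 -14.75822395  48.58865759   0.
   2.50569779]
cp [-21.85136277  15.82278405 -31.8980474   42.27916854   0.
 -21.85136277]
 t 1.73 pos [0.5268 0.2408 0.0604] F [-0.28 -1.11  0.48] op 0.0854
 t 2.32 pos [0.527 0.24  0.06 ] F [-0.52  0.23  0.22] op 0.0273
True t 4.11 pos [ 5.27e-01  2.40e-01 -1.00e-04] F [-1.95  0.34  6.54] op 0.027
 t 4.53 pos [0.5274 0.2401 0.0402] F [0.51 0.37 0.05] op 0.0273
```

The tips touch at TCP z≈0, so the TCP is the true tip. Now I'll pick up the puck.

```bash
python3 - <<'E'
from h import *
from station import arm,cams
arm.move_gripper(.045,30)
arm.move_to([*PK,.04],D)
arm.servo_line([*PK,.003],velocity=.08); st(arm)
arm.move_gripper(.0,30); st(arm,"grip")
arm.servo_line([*PK,.10],velocity=.15); st(arm,"lift")
arm.move_to([*PT,.10],D); st(arm)
arm.servo_line([*PT,.075],velocity=.1); st(arm)
for n in ("top","side"):
    s=cams.snapshot(n); np.savez(f"pics/{n}1.npz",**s)
T,S=load("pics/top1.npz"),load("pics/side1.npz")
def crop(s,c,w,f=390):
    u,v=c;im=cv2.cvtColor(s["pixels"],cv2.COLOR_RGB2BGR)[v-w:v+w,u-w:u+w]
    return cv2.resize(im,(f,f),interpolation=cv2.INTER_CUBIC)
cv2.imwrite("pics/c1.png",np.hstack([crop(T,(287,221),40),crop(S,(265,220),40)]))
E
```

```text
t 5.81 pos [0.5871 0.2345 0.0029] F [0.44 0.3  0.39] op 0.045
grip t 6.13 pos [0.5878 0.2347 0.0037] F [-0.89 -0.34  5.24] op 0.0231
lift t 6.93 pos [0.5867 0.2343 0.0991] F [-0.66 -0.31 -0.92] op 0.0228
 t 7.56 pos [0.5533 0.0967 0.0994] F [ 1.08 -0.14  0.11] op 0.023
 t 7.96 pos [0.5534 0.098  0.0745] F [-0.14 -0.86 -0.32] op 0.0226
```

View pics/c1.png

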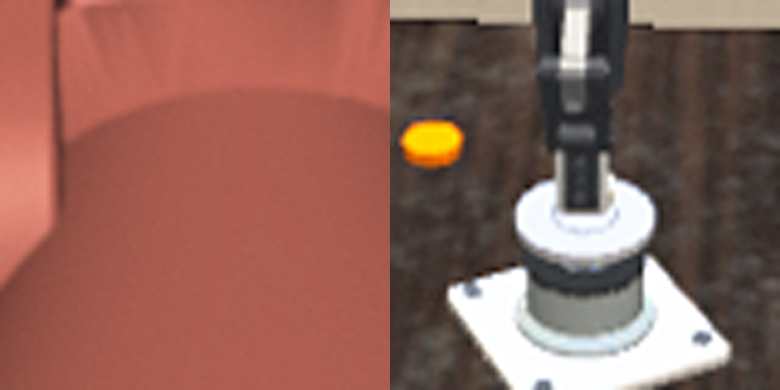

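The side view shows the gripper centred over the table ring with the fingertips just above it. The finger hides the puck, so I'll lower to contact, release and look.

```bash
python3 - <<'E'
from h import *
from station import arm,cams
r=arm.servo_line([*PT,.067],velocity=.02,stop_force=1.5); st(arm,r)
o=arm.observe()["position"]
arm.move_gripper(.04,30); st(arm,"open")
arm.servo_line([o[0],o[1],.14],velocity=.15); st(arm)
arm.move_to([*SP,.14],D); st(arm)
for n in ("top","side"):
    s=cams.snapshot(n); np.savez(f"pics/{n}2.npz",**s)
T,S=load("pics/top2.npz"),load("pics/side2.npz")
def crop(s,c,w,f=390):
    u,v=c;im=cv2.cvtColor(s["pixels"],cv2.COLOR_RGB2BGR)[v-w:v+w,u-w:u+w]
    return cv2.resize(im,(f,f),interpolation=cv2.INTER_CUBIC)
cv2.imwrite("pics/c2.png",np.hstack([crop(T,(287,221),40),crop(S,(265,220),40)]))
E
```

```text
True t 8.45 pos [0.554  0.0972 0.0678] F [0.06 0.29 3.58] op 0.0227
open t 8.76 pos [0.5533 0.0972 0.0675] F [-0.87  0.51  0.47] op 0.0399
 t 9.39 pos [0.5536 0.0972 0.1394] F [-0.04 -0.5  -0.54] op 0.0403
 t 10.12 pos [0.4652 0.2465 0.1393] F [0.89 0.57 0.02] op 0.0402
```

View pics/c2.png

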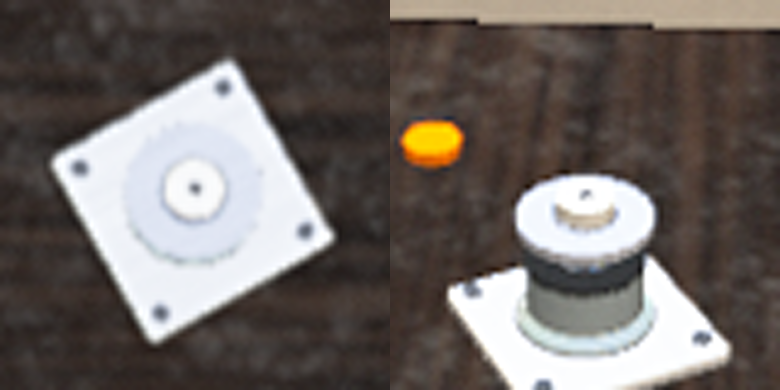

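The puck stands upright and looks centred on the table. I'll measure how far off it is.

```bash
python3 - <<'E'
from h import *
T,S=load("pics/top2.npz"),load("pics/side2.npz")
p=T["pixels"].astype(int); w=((p[...,2]-p[...,0]<4)&(p[...,0]>170)).astype(np.uint8)
e,s=blob(w,(286,219),9);print(e,s,onplane(T,e[0],.075))
g=cv2.cvtColor(T["pixels"],cv2.COLOR_RGB2GRAY)[212:227,279:294];print(g)
ys,xs=np.mgrid[217:222,284:289];q=np.clip(225-cv2.cvtColor(T["pixels"],cv2.COLOR_RGB2GRAY)[217:222,284:289].astype(float),0,None)
c=((q*xs).sum()/q.sum(),(q*ys).sum()/q.sum());print("chip",c,onplane(T,c,.076))
E
```

```text
((286.2763671875, 219.56236267089844), (11.016191482543945, 11.84489631652832), 101.53463745117188) [281 214  12  12  91] [0.55300617 0.0972891  0.075     ]
[[230 230 231 231 232 228 223 221 224 226 229 230 230 230 230]
 [230 231 230 228 223 222 223 225 228 224 226 225 227 229 228]
 [231 230 224 218 219 230 243 247 247 239 234 224 219 225 229]
 [231 226 212 219 238 247 249 250 249 248 247 237 217 215 227]
 [228 219 218 239 248 249 249 248 249 249 249 248 234 211 223]
 [225 206 232 248 249 249 248 241 243 248 250 250 247 223 217]
 [223 204 242 250 250 249 238 204 205 237 249 251 250 236 207]
 [217 200 245 251 250 249 223 139 127 215 247 250 251 244 208]
 [212 203 246 251 250 250 235 188 164 230 249 250 250 240 205]
 [219 202 242 251 250 250 250 243 232 247 250 250 248 224 201]
 [221 192 225 245 249 250 250 250 248 250 251 250 242 207 208]
 [224 199 196 222 243 250 250 249 249 250 251 245 227 198 219]
 [228 222 199 185 213 237 244 246 244 244 244 224 200 209 226]
 [229 229 221 192 174 192 210 220 217 211 221 202 201 222 229]
 [228 229 229 222 202 193 182 189 190 190 203 212 224 228 229]]
chip (np.float64(286.5880597014925), np.float64(219.17014925373135)) [0.55374752 0.09665531 0.076     ]
```

The puck is centred to within about 1 mm. Next is the spacer.

```bash
python3 - <<'E'
from h import *
from station import arm,cams
P2=np.array([.5536,.0972])
arm.move_gripper(.05,30)
arm.servo_line([*SP,.002],velocity=.15); st(arm)
arm.move_gripper(.0,30); st(arm,"grip")
arm.servo_line([*SP,.13],velocity=.2); st(arm,"lift")
arm.move_to([*P2,.12],D)
arm.servo_line([*P2,.086],velocity=.1); arm.wait(.2); st(arm)
s=cams.snapshot("side"); np.savez("pics/side3.npz",**s)
r=arm.servo_line([*P2,.0765],velocity=.015,stop_force=1.2); st(arm,r)
o=arm.observe()["position"]
arm.move_gripper(.045,30); st(arm,"open")
arm.servo_line([*P2,.16],velocity=.15); st(arm)
arm.move_to([*CP,.16],D); st(arm)
for n in ("top","side"):
    s=cams.snapshot(n); np.savez(f"pics/{n}4.npz",**s)
T,S,S3=load("pics/top4.npz"),load("pics/side4.npz"),load("pics/side3.npz")
def crop(s,c,w,f=260):
    u,v=c;im=cv2.cvtColor(s["pixels"],cv2.COLOR_RGB2BGR)[v-w:v+w,u-w:u+w]
    return cv2.resize(im,(f,f),interpolation=cv2.INTER_CUBIC)
cv2.imwrite("pics/c4.png",np.hstack([crop(S3,(265,220),30),crop(T,(287,221),30),crop(S,(265,220),30)]))
h=cv2.cvtColor(T["pixels"],cv2.COLOR_RGB2HSV); m=((h[...,0]<25)&(h[...,1]>100)&(h[...,2]>140)).astype(np.uint8)
e,s=blob(m,(286,219),14);print(e,s,onplane(T,e[0],.084))
h=cv2.cvtColor(S["pixels"],cv2.COLOR_RGB2HSV); m=((h[...,0]<25)&(h[...,1]>150)&(h[...,2]>140)).astype(np.uint8)
e,s=blob(m,proj(S,[*P2,.08]),14);print(e,s,onplane(S,e[0],.080))
E
```

```text
t 11.54 pos [0.4662 0.2467 0.0027] F [-0.32 -0.24  1.03] op 0.05
grip t 11.88 pos [0.4663 0.2468 0.003 ] F [-0.83 -0.21  5.7 ] op 0.0266
lift t 12.68 pos [0.465  0.2463 0.1293] F [ 0.24 -0.27 -0.08] op 0.0264
 t 14.09 pos [0.5541 0.0974 0.0867] F [-0.09  0.15 -0.06] op 0.0265
True t 14.68 pos [0.5535 0.0971 0.0777] F [-0.15 -0.09  3.82] op 0.0264
open t 14.99 pos [0.5528 0.0971 0.0774] F [-0.55  0.4   0.78] op 0.0451
 t 15.69 pos [0.5531 0.0972 0.1593] F [-1.03  0.13 -0.35] op 0.0449
 t 16.59 pos [ 0.4385 -0.0967  0.1598] F [0.54 0.26 0.65] op 0.0449Traceback (most recent call last):
  File "<stdin>", line 24, in <module>
  File "h.py", line 21, in blob
    h=cv2.convexHull(cn); return cv2.fitEllipse(h), st[i]
                                 ~~~~~~~~~~~~~~^^^
cv2.error: OpenCV(4.12.0) /io/opencv/modules/imgproc/src/shapedescr.cpp:361: error: (-201:Incorrect size of input array) There should be at least 5 points to fit the ellipse in function 'fitEllipseNoDirect'
```

View pics/c4.png

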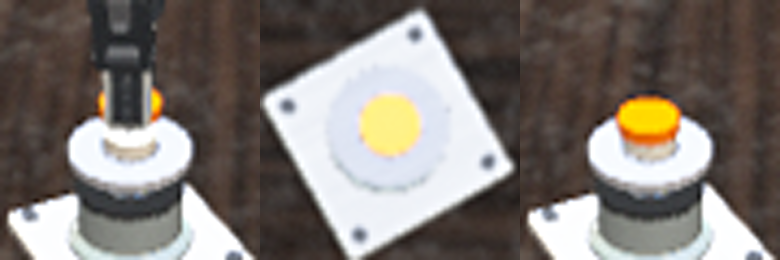

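The spacer sits level on the puck in both views. I'll measure its offset and check the cap.

```bash
python3 - <<'E'
from h import *
T,S=load("pics/top4.npz"),load("pics/side4.npz")
for s,sat in ((T,70),(S,120)):
    h=cv2.cvtColor(s["pixels"],cv2.COLOR_RGB2HSV)
    m=((h[...,0]<30)&(h[...,1]>sat)&(h[...,2]>140)).astype(np.uint8)
    uv=proj(s,[.5536,.0972,.08]);u,v=map(int,uv)
    k=np.zeros_like(m);k[v-12:v+13,u-12:u+13]=m[v-12:v+13,u-12:u+13]
    cn=max(cv2.findContours(k,0,1)[0],key=cv2.contourArea);e=cv2.fitEllipse(cv2.convexHull(cn))
    print(e,onplane(s,e[0],.084 if s is T else .080))
E
```

```text
((286.39886474609375, 219.2820587158203), (13.52515983581543, 13.729583740234375), 46.52217102050781) [0.55289763 0.09716913 0.084     ]
((264.2060852050781, 217.37652587890625), (11.514754295349121, 14.661287307739258), 93.4482421875) [0.5536314 0.0977331 0.08     ]
```

The spacer is also centred to within about 1 mm. Next I'll take the cap by its knob with a firm grip, set it down, check it, then press.

```bash
python3 - <<'E'
from h import *
from station import arm,cams
P2=np.array([.5535,.0973])
arm.servo_line([*CP,.05],velocity=.15)
arm.servo_line([*CP,.011],velocity=.08,stop_force=5); st(arm)
arm.move_gripper(.0,80); st(arm,"grip")
arm.servo_line([*CP,.16],velocity=.2); st(arm,"lift")
arm.move_to([*P2,.14],D)
arm.servo_line([*P2,.102],velocity=.1); arm.wait(.3); st(arm)
s=cams.snapshot("side"); np.savez("pics/side5.npz",**s)
u,v,w=265,210,40
im=cv2.cvtColor(s["pixels"],cv2.COLOR_RGB2BGR)[v-w:v+w,u-w:u+w]
cv2.imwrite("pics/c5.png",cv2.resize(im,(480,480),interpolation=cv2.INTER_CUBIC))
E
```

```text
t 18.21 pos [ 0.4382 -0.0972  0.0113] F [ 0.38 -0.36  0.39] op 0.0452
grip t 18.58 pos [ 0.4385 -0.0973  0.0118] F [-1.75  1.08  8.71] op 0.0176
lift t 19.48 pos [ 0.4374 -0.0969  0.1591] F [-0.33  0.67 -2.42] op 0.0169
 t 21.22 pos [0.5538 0.0973 0.1025] F [ 0.41 -0.8  -1.08] op 0.0171
```

View pics/c5.png

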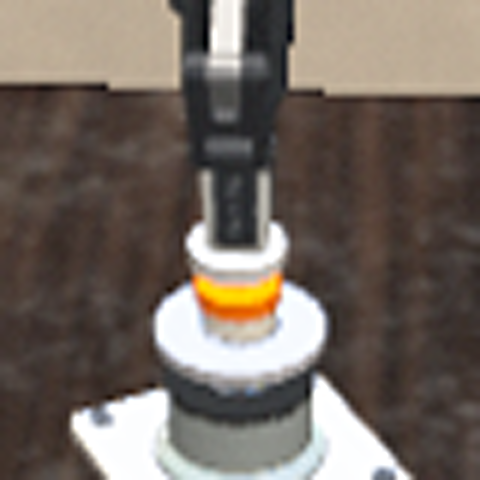

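The cap hangs level and concentric just above the spacer, with the flange at about (238,250) and the spacer at (238,295). Now I'll set it down gently, then press slowly in steps.

```bash
python3 - <<'E'
from h import *
from station import arm,cams
P2=np.array([.5535,.0973])
r=arm.servo_line([*P2,.094],velocity=.012,stop_force=1.5); st(arm,r)
arm.wait(.4); st(arm,"rest")
z=arm.observe()["position"][2]
for i in range(24):
    z-=.001
    arm.servo_line([*P2,z],velocity=.008); arm.wait(.08)
    F=np.mean([arm.observe()["contact_force"][2] for _ in range(3)]); o=arm.observe()
    print(round(z,4),o["position"].round(4),round(F,2))
    if F>14: break
st(arm)
E
```

```text
True t 21.86 pos [0.5533 0.0973 0.0943] F [ 0.62 -1.57  1.57] op 0.0169
rest t 22.26 pos [0.553  0.0973 0.0941] F [1.54 0.44 1.64] op 0.0172
0.0931 [0.5532 0.0973 0.093 ] 1.71
0.0921 [0.5533 0.0973 0.0921] 2.75
0.0911 [0.5534 0.0973 0.0911] 2.73
0.0901 [0.5534 0.0973 0.0901] 4.37
0.0891 [0.5534 0.0973 0.0891] 4.09
0.0881 [0.5535 0.0973 0.0882] 5.13
0.0871 [0.5535 0.0973 0.0872] 5.31
0.0861 [0.5535 0.0973 0.0862] 5.34
0.0851 [0.5535 0.0973 0.0853] 5.84
0.0841 [0.5535 0.0973 0.0843] 6.17
0.0831 [0.5535 0.0973 0.0833] 7.31
0.0821 [0.5535 0.0973 0.0824] 7.55
0.0811 [0.5535 0.0973 0.0814] 7.96
0.0801 [0.5535 0.0973 0.0805] 7.58
0.0791 [0.5536 0.0973 0.0798] 12.75
0.0781 [0.5538 0.0973 0.0797] 21.23
 t 28.02 pos [0.5538 0.0973 0.0797] F [-9.01 -0.79 21.23] op 0.0176
```

The table is home: the TCP stays at 0.0797 while the force rises. I'll ease off a little to cut the sideways force, then check.

```bash
python3 - <<'E'
from h import *
from station import arm,cams
arm.servo_line([.5533,.0973,.0786],velocity=.005); arm.wait(.4)
for _ in range(3): st(arm); arm.wait(.2)
for n in ("side","top"):
    s=cams.snapshot(n); np.savez(f"pics/{n}6.npz",**s)
S=load("pics/side6.npz");u,v,w=265,210,40
im=cv2.cvtColor(S["pixels"],cv2.COLOR_RGB2BGR)[v-w:v+w,u-w:u+w]
cv2.imwrite("pics/c6.png",cv2.resize(im,(480,480),interpolation=cv2.INTER_CUBIC))
E
```

```text
t 28.67 pos [0.5536 0.0973 0.0797] F [-6.19  0.44 16.54] op 0.0174
 t 28.87 pos [0.5536 0.0973 0.0797] F [-5.23 -0.26 16.92] op 0.017
 t 29.07 pos [0.5536 0.0973 0.0797] F [-5.98 -0.12 17.11] op 0.0171
```

View pics/c6.png

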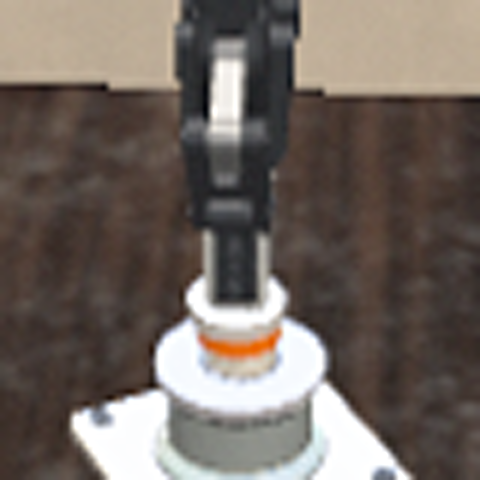

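The side view shows the table down on the stop ring, the stack concentric and level, and the fingers on the knob well clear of the table. The force is steady at about 17 N, so I'm handing in.

```bash
python3 - <<'E'
from h import *
from station import arm
st(arm); arm.job_done(); print("done")
E
```

```text
t 29.37 pos [0.5536 0.0973 0.0797] F [-5.6  -1.2  15.87] op 0.0169
the job is handed in; nothing more can be done
done
```

I placed the puck, spacer and cap on the press table in order and pressed the cap down until the table reached its hard stop. I handed in at 29.4 s of robot time with the gripper still holding the cap down. The job reports no verdict, so the following is what I measured.

- **Centring:** both the puck and the spacer measured within about 1 mm of the table centre after release. In the last side view the cap sits concentric and level; I did not measure its offset numerically.
- **Pressing:** the tool came down about 14.5 mm from first contact. It then stayed at 0.0797 m while the force rose, so the table is on its stop. The force peaked at about 21 N at the tool and was steady at 16–17 N vertically when I handed in.
- **Sideways force:** about 6 N of sideways force in x was still on the tool at the end. It had been 9 N before I eased off, and nothing shifted visibly.
- **Gripper reading:** the finger opening read 2–3.5 mm below the known diameters on all three grasps. I did not find out why, but no grasp slipped.
- **Bystanders:** the gripper did not go near them, though I did not re-measure their positions at the end.

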